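# Open the push-and-turn jar behind the drop-down guard

## Task

Fold the wooden guard at the front of the little rack all the way down, then open the tall amber jar behind it: press its safety cap down, keep it pressed while you turn it a quarter turn anticlockwise (seen from above), and lift it straight off. Finish still holding the cap in the gripper, level and about 5 cm clear above the jar's mouth, with the guard left down; do not shift the other first-aid things.

Things in the scene. Friction and masses are not known exactly. Their poses are not given: they have to be found in the camera images.
- rack: open-topped acacia rack fixed to the shelf, 105 mm deep (its x) x 310 mm wide (its y), floor 12 mm thick, low side and back walls 50 mm high; origin: centre of its underside; its own -x side is the front, roughly towards the robot, closed by the guard. Three things stand inside in a row along its y, 85 mm apart, in any order: jar, eye cup, ointment pot
- gate (a joint): angle of the bottom-hinged guard at the rack's front, rad: 0 = upright, grows as its top swings out to the rack's -x and down, stop at 1.5 = lying nearly level, fully down. Stiff hinge (0.25 N m, about 2 to 3 N at the rail): it stays where it is left. Upright it stands too close to the jar for a gripper to get round the cap
- gate_hinge (a point): centre of the guard's hinge axis, which runs along the rack's y, 40 mm above the shelf; its axes are the rack's
- gate_rail (a point): centre of the guard's top rail: round bar, 14 mm diameter, along the rack's y, 125 mm from the hinge axis (165 mm above the shelf when upright). Below it the 8 mm thick guard has a hand slot, 110 mm wide, 40 mm high, midway along the rail, so the rail can be pinched across from above and turns in the grip
- jar: tall amber glass jar, 60 mm diameter, clamped at its foot in a 69 mm steel ring and so fixed; does not turn; origin: centre of its underside on the rack's floor (12 mm above the shelf), z up. Its shoulder begins 50 mm above the origin and narrows to the neck at 66 mm
- jar_mouth (a point): centre of the jar's glass rim, 88 mm above the jar's origin, axes as the jar's
- cap: ribbed white safety cap on the tall jar: 52 mm diameter, 28 mm high, 25 g, loose; origin: its centre, half-way up (102.5 mm above the shelf when on), z up. Two inner lugs lock it. Pressed 5 mm or more (6 to 8 is good) it turns anticlockwise from above; unpressed, or clockwise, it is blocked. Turned 0.85 to 2.2 rad from the start (1.3 to 1.5 is good) it lifts straight off
- liner (a joint): travel of the spring disc under the cap, m: 0 = cap up or off, grows as the cap is pressed, end stop 0.0085. Spring: 5 N to start, 9 N at 5 mm, 12 N at 8.5 mm
- eyecup: small white plastic eye cup in the rack, 40 mm diameter, 36 mm high, loose; origin: centre of its underside; leave alone
- ointment: short amber pot with an aluminium lid in the rack, 48 mm diameter, 48 mm high, loose; origin: centre of its underside; leave alone
- tin: white hinged-lid first-aid tin, 124 x 174 x 75 mm, on the shelf to the robot's right; origin: centre of its underside; leave alone
- tape: roll of tape lying flat, 70 mm diameter, 25 mm high, on the left; origin: centre of its underside; leave alone
- dropper: small amber dropper bottle, 36 mm diameter, 80 mm high, on the left; origin: centre of its underside; leave alone
- tweezers: steel tweezers lying flat, about 110 mm long, 5 mm thick, on the right; origin: centre of their underside; leave alone
There are look-alikes about, which are no part of the job. What is shaped like the cap but blue or pink is not meant.

How it is judged:
By the outcome, as a careful person would: the job done as asked, in the order asked, and still so for the second after the job is handed in, while the arm keeps its last pose, push and grip.
It also fails if it takes over 48 s, if anything falls off the work surface, if the arm or the gripper's body presses on something with over 40 N, if the wrist force passes 120 N, or if a joint passes its speed limit or range.

## Robot

A 7-joint arm with a two-finger parallel gripper is mounted at the origin on the work surface. World frame = base frame: x ahead of the robot, y to its left, z up, the work surface at z = 0. Lengths are in m, angles in rad, forces in N, time in s.
With the tool pointing down it reaches from about 0.4 to 0.9 m from the base axis. Payload 5.6 kg.
Tool frame: the origin (TCP) lies between the finger pads; the fingertips stand 22 mm ahead of it and the grasp point (between the pads) lies 3 mm ahead of it; z points along the fingers, x is the direction in which the jaws open and shut, and the axes are right-handed (so a half turn about z gives the same grasp; the last joint's range is limited). The gripper opens to 92 mm and grips with 3 to 60 N. Pads are 20 mm wide; open, the fingers measure 128 mm over their backs; the gripper's body (75 mm by 189 mm) begins 69 mm behind the grasp point.
Start: joints at [-1.303, 0.468, -0.012, 1.603, 0.006, 1.071, -0.056], TCP at [0.199, 0.619, 0.237] pointing down, gripper open.
Joint ranges: [-2.53, 2.53], [-0.31, 2.02], [-1.57, 1.55], [0.28, 2.44], [-1.29, 4.43], [0.15, 1.84], [-2.92, 2.92]. Speed limits (rad/s): [2.57, 2.57, 3.14, 3.14, 3.14, 3.14, 3.14].

## Interface

Orientations are given as a unit quaternion [x, y, z, w].
In Python, from bench import arm gives the robot as it stands.
- The arm moves only by the shell command python3 -m jog 'ROWS' [FORCE]. ROWS is a JSON object of lists of equal length, an entry for each row: "angular": the turn, a rotation vector about the tool's x, y, z in degrees, a list of three; "translation": the shift along the tool's x, y, z in cm, a list of three; "fingers": the gripper's target within -1 to 1 (shut at 1, half-way at 0, fully open at -1). A call has 1 to 12 rows; each row shifts and turns the pose as measured when the row begins, along the tool's axes as they then stand; what a row does not reach is not made up. A row lasts 1/10 s, in which the tool goes at most 50 mm and 8.59 degrees, less where a joint would pass 70% of its speed; a pose out of reach is approached as far as the arm can. A call with a gripper value outside its range is refused whole. The fingers move at their own pace and stop on an object; FORCE is the grip in N (left out, the last holds). Time passes only in rows, so rows that do not move let the fingers close. It gives the time, the measured TCP pose, the force and the opening at its end, in the units of the state.
- arm.sense(): the state, without advancing time (a new reading comes with each control period).
- arm.snapshot(name): name is "side" or "top"; returns a dict with "image" (420x560x3 uint8, red, green, blue), "z_map" (420x560 float32, m along the optical axis (not along the pixel's ray), 0 where there is no reading), "mtx" (3x3 intrinsics, pixels), "extrinsics" (4x4, takes a point from camera to world coordinates). Camera axes: x right, y up, looking along -z (the intrinsics and any distortion apply to the point x, -y, -z); pixel columns grow to the right and rows downward; lengths in m; the calibration is good to about 2 mm. A picture is of the moment at which its call begins.
- arm.hand_in(): hands the job in, once; it reports no verdict.
The state is a dict: "time_s": time; "joints": joint angles; "qvel": joint speeds; "tau": joint torques, N m; "ee_pos": TCP position; "orientation": TCP orientation; "wrist_force": force on the tool from outside, world axes, zero at the start; "torque": the same for the moment, N m; "opening": opening from 0.0 (shut) to 1.0 (fully open).
Only numpy, scipy, OpenCV 4.12 (cv2) and the standard library are available. Lean on these libraries where they do the work, as an engineer would, in place of code of your own. Each camera call takes 0.05 s, during which the arm holds its last target. There are 200 camera calls.

## Working session

There is one attempt and no reset: what is moved stays moved. The work goes in short steps, Python scripts to look and compute and a shell command to move; the robot and the scene stay as the last step left them, time stands still between calls to the robot, and variables do not carry over. Pictures are saved under pics/ and viewed, about 8 in all and at most 12, crops included, and the job is handed in when it is done.

```bash
mkdir -p pics
cat > h.py <<'E'
import numpy as np,cv2
from bench import arm
from scipy.spatial.transform import Rotation as R
def pts(s):
    K=s["mtx"];z=s["z_map"];v,u=np.mgrid[0:z.shape[0],0:z.shape[1]]
    P=np.stack([(u-K[0,2])/K[0,0]*z,-(v-K[1,2])/K[1,1]*z,-z],-1)
    E=s["extrinsics"];W=P@E[:3,:3].T+E[:3,3];W[z==0]=np.nan
    return W
def save(s,n,crop=None,f=1):
    im=s["image"][:,:,::-1]
    if crop:im=im[crop[1]:crop[3],crop[0]:crop[2]]
    cv2.imwrite("pics/"+n+".png",cv2.resize(im,None,fx=f,fy=f,interpolation=cv2.INTER_CUBIC))
E
python3 - <<'E'
from h import *
for n in("side","top"):
    s=arm.snapshot(n);save(s,n+"0",f=1.4);np.savez(n+"0.npz",**s);print(n,s["extrinsics"].round(3).tolist(),[k for k in s])
print(arm.sense())
E
```

```text
side [[-0.833, -0.37, 0.412, 1.284], [0.553, -0.554, 0.622, 1.087], [-0.002, 0.746, 0.666, 1.299], [0.0, 0.0, 0.0, 1.0]] ['image', 'z_map', 'mtx', 'extrinsics']
top [[0.026, 0.992, -0.125, 0.384], [-1.0, 0.025, -0.013, -0.031], [-0.01, 0.125, 0.992, 1.635], [0.0, 0.0, 0.0, 1.0]] ['image', 'z_map', 'mtx', 'extrinsics']
{'time_s': 0.1, 'joints': array([-1.30300468,  0.46829689, -0.01159418,  1.60352346,  0.00600678,
        1.07138886, -0.05630235]), 'qvel': array([ 0.00055569, -0.00185591, -0.00066665, -0.00240538, -0.00101798,
        0.00121095,  0.00020706]), 'tau': array([ 1.02694663e-03, -5.21646273e+01, -1.24737466e-02, -2.44368392e+01,
       -5.68067352e-02,  1.40695806e-02,  6.42972941e-05]), 'ee_pos': array([0.19869821, 0.61837567, 0.23573386]), 'orientation': array([ 8.08046883e-01,  5.89117653e-01, -6.00695293e-04,  5.14932280e-04]), 'wrist_force': array([-1.00389317, -0.30869827,  0.72491617]), 'torque': array([-0.03151362, -0.0277745 ,  0.00342273]), 'opening': 0.9954093368784621}
```

View pics/side0.png

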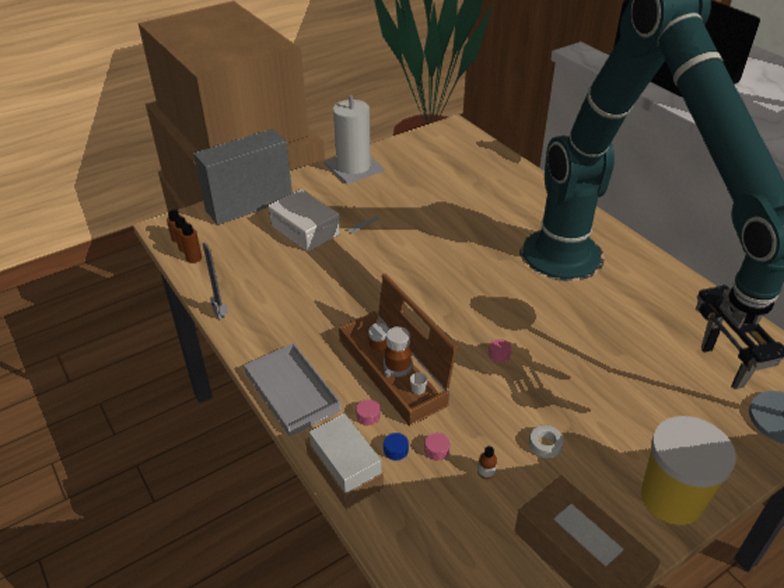

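View pics/top0.png

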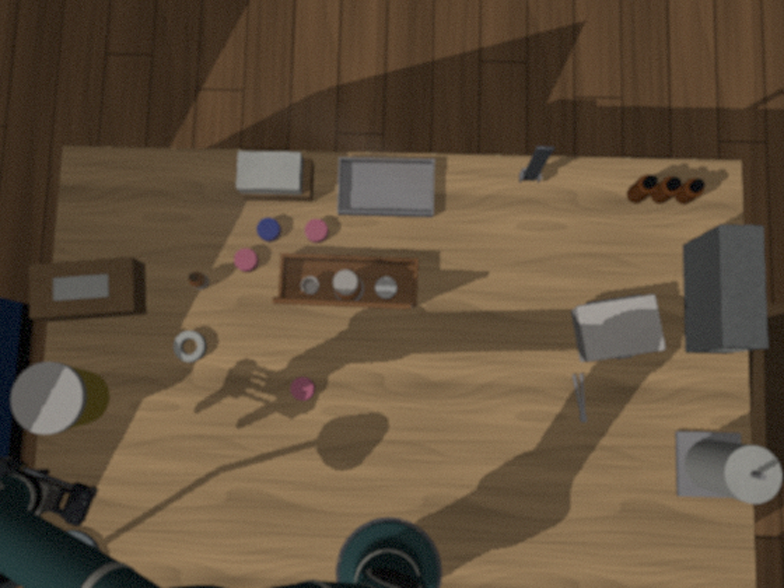

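The side view shows the rack at about (395,350) with the upright guard on the robot side. The candidates are the white cap on the tall amber jar in the middle of the rack (side 398,338; top 345,281), the aluminium-lid pot (side 378,332), and pink or blue look-alikes outside the rack. The white, ribbed, tall middle one fits the description. I'll confirm it with a crop while measuring.

Run:
```python
from h import *
s=dict(np.load("side0.npz"));t=dict(np.load("top0.npz"))
save(s,"crop0",(235,185,335,310),5)
for n,q in(("side",s),("top",t)):
    W=pts(q);im=q["image"].astype(int)
    m=(W[...,0]>.3)&(W[...,0]<.8)&(abs(W[...,1])<.3)
    # cap: top height ~0.1165
    sat=im.max(-1)-im.min(-1)
    c=m&(abs(W[...,2]-.1165)<.008)&(sat<40)&(im.max(-1)>90)
    P=W[c];print(n,"cap",len(P),np.median(P,0).round(4),P.min(0).round(3),P.max(0).round(3))
    if len(P)>5:
        print("circle",[ (np.array(cv2.minEnclosingCircle(P[:,:2].astype(np.float32))[0]).round(4)),cv2.minEnclosingCircle(P[:,:2].astype(np.float32))[1]])
    r=m&(W[...,2]>.15)&(W[...,2]<.19)
    P=W[r];print("rail",len(P),np.median(P,0).round(4));b=cv2.minAreaRect(P[:,:2].astype(np.float32));print(b,P[:,2].max())
    print(cv2.fitLine(P[:,:2].astype(np.float32),2,0,.01,.01).ravel())
```

```text
side cap 171 [0.6229 0.1132 0.1182] [0.597 0.081 0.109] [0.646 0.136 0.124]
circle [array([0.6215, 0.108 ]), 0.03327018767595291]
rail 437 [0.572  0.1237 0.1693]
((0.5696144104003906, 0.10818557441234589), (0.28949615359306335, 0.016936898231506348), 88.94758605957031) 0.18019608258529618
[0.01874082 0.9998244  0.571276   0.11876114]
top cap 224 [0.6219 0.1048 0.1172] [0.597 0.08  0.109] [0.647 0.132 0.124]
circle [array([0.6206, 0.1057]), 0.026577571406960487]
rail 477 [0.5682 0.1068 0.1703]
((0.5686726570129395, 0.10712461173534393), (0.2830922305583954, 0.014960515312850475), 88.86312103271484) 0.17981404166194115
[0.0155888  0.99987847 0.56828415 0.10617463]
```

View pics/crop0.png

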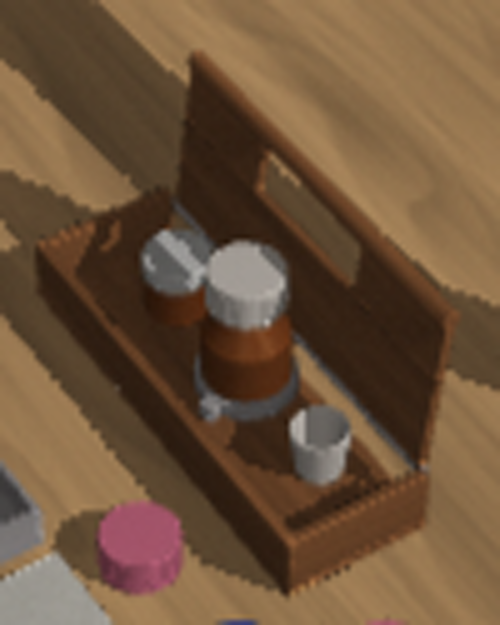

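The crop confirms it: the white cap on the tall amber jar is at crop (247,275), with the aluminium-lid pot to its left and the eye cup to its right. Next I move over the rail, lifting and pulling in first to clear the yellow can.

```bash
python3 -m jog '{"angular":[[0,0,0],[0,0,0],[0,0,5],[0,0,5],[0,0,5],[0,0,5],[0,0,5],[0,0,5],[0,0,5],[0,0,5],[0,0,5],[0,0,5]],"translation":[[-5,0,-5],[-5,0,-5],[0,5,0],[0,5,0],[0,5,0],[0,5,0],[0,5,0],[0,5,0],[0,5,0],[0,5,0],[0,5,0],[0,5,0]],"fingers":[-0.1,-0.1,-0.1,-0.1,-0.1,-0.1,-0.1,-0.1,-0.1,-0.1,-0.1,-0.1]}' 20
cat > go.py <<'E'
import sys;from h import *
# remaining move in tool axes: args x y z [jaw angle deg]
s=arm.sense();r=R.from_quat(s["orientation"]);M=r.as_matrix()
a=list(map(float,sys.argv[1:]))
print("t",round(s["time_s"],2),"pos",s["ee_pos"].round(4),"F",s["wrist_force"].round(1),"op mm",round(s["opening"]*92,1),"j7",s["joints"][6].round(2))
print("jaw deg",np.degrees(np.arctan2(M[1,0],M[0,0])).round(2),"tilt z",M[:,2].round(4))
if a:
    T=R.from_matrix(np.array([[np.cos(p:=np.radians(a[3])),np.sin(p),0],[np.sin(p),-np.cos(p),0],[0,0,-1]]).astype(float))
    print("cm tool",(100*r.inv().apply(np.array(a[:3])-s["ee_pos"])).round(2),"rotvec deg",np.degrees((r.inv()*T).as_rotvec()).round(2))
    print("cm final axes",(100*T.inv().apply(np.array(a[:3])-s["ee_pos"])).round(2))
E
python3 go.py 0.569 0.107 0.23 -0.9
```

```text
time_s: 1.3
ee_pos: [0.5393, 0.2351, 0.3064]
orientation: [0.983, 0.185, -0.005, 0.005]
wrist_force: [-1.1, -0.6, 0.6]
opening: 0.546
t 1.3 pos [0.5393 0.2351 0.3064] F [-1.1 -0.6  0.6] op mm 50.2 j7 0.0
jaw deg 21.31 tilt z [-0.0081 -0.0123 -0.9999]
cm tool [-1.8  12.94  7.77] rotvec deg [ 0.62  0.58 22.22]
cm final axes [ 3.17 12.76  7.64]
```

```bash
python3 -m jog '{"angular":[[0.6,0.6,7.4],[0,0,7.4],[0,0,7.4],[0,0,0]],"translation":[[-0.2,4.2,2],[0.5,4.2,2],[1,4.2,2],[0,0,0]],"fingers":[0,0,0,0]}'
python3 go.py 0.569 0.107 0.168 -0.9
```

```text
time_s: 1.7
ee_pos: [0.585, 0.1009, 0.2449]
orientation: [1.0, -0.023, 0.001, 0.001]
wrist_force: [0.9, 0.6, 0.2]
opening: 0.501
t 1.7 pos [0.585  0.1009 0.2449] F [0.9 0.6 0.2] op mm 46.1 j7 -0.1
jaw deg -2.59 tilt z [ 0.0016 -0.0018 -1.    ]
cm tool [-1.64 -0.55  7.69] rotvec deg [ 0.1  -0.09 -1.69]
cm final axes [-1.61 -0.59  7.69]
```

```bash
python3 -m jog '{"angular":[[0,0,-1.7],[0,0,0],[0,0,0],[0,0,0],[0,0,0],[0,0,0]],"translation":[[-1.6,-0.6,1],[0,0,0],[0,0,2],[0,0,2],[0,0,2],[0,0,0]],"fingers":[0,0,0,0,0,0]}'
python3 go.py 0.569 0.107 0.168 -0.9
```

```text
time_s: 2.3
ee_pos: [0.5713, 0.1095, 0.1744]
orientation: [1.0, -0.006, 0.002, 0.0]
wrist_force: [-0.5, 0.2, -0.3]
opening: 0.5
t 2.3 pos [0.5713 0.1095 0.1744] F [-0.5  0.2 -0.3] op mm 46.0 j7 -0.05
jaw deg -0.73 tilt z [ 4.e-03 -1.e-04 -1.e+00]
cm tool [-0.23  0.25  0.63] rotvec deg [ 0.   -0.23  0.17]
cm final axes [-0.22  0.25  0.64]
```

```bash
python3 -m jog '{"angular":[[0,-0.2,0],[0,0,0],[0,0,0],[0,0,0],[0,0,0],[0,0,0],[0,0,0]],"translation":[[-0.2,0.2,0.6],[0,0,0],[0,0,0],[0,0,0],[0,0,0],[0,0,0],[0,0,0]],"fingers":[0,1,1,1,1,1,1]}' 15
python3 go.py 0.569 0.107 0.168 -0.9; python3 -c "
from h import *
save(arm.snapshot('side'),'s1',(200,130,380,330),3)"
```

```text
time_s: 3.0
ee_pos: [0.5712, 0.109, 0.172]
orientation: [1.0, -0.006, 0.002, -0.001]
wrist_force: [0.6, 0.1, -3.1]
opening: 0.151
t 3.0 pos [0.5712 0.109  0.172 ] F [ 0.6  0.1 -3.1] op mm 13.9 j7 -0.04
jaw deg -0.63 tilt z [ 0.0049  0.0022 -1.    ]
cm tool [-0.22  0.2   0.4 ] rotvec deg [-0.13 -0.28  0.27]
cm final axes [-0.22  0.2   0.4 ]
```

View pics/s1.png

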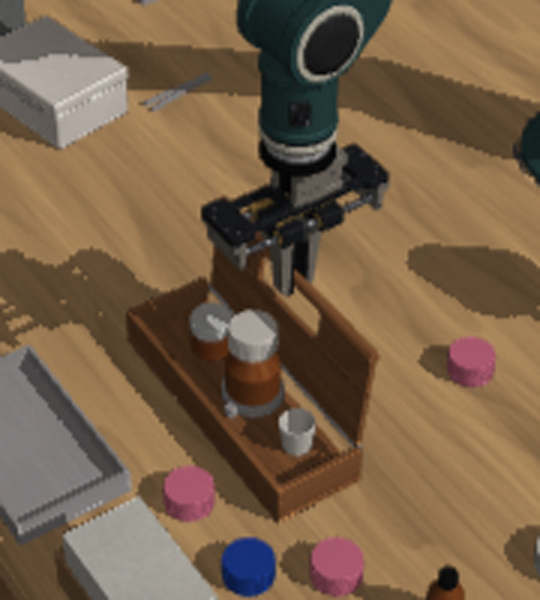

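The jaws hold the rail (13.9 mm) and nothing has been disturbed. Now folding it along the hinge arc.

```bash
python3 -m jog '{"angular":[[0,0,0],[0,0,0],[0,0,0],[0,0,0],[0,0,0]],"translation":[[-1.87,0,0.14],[-1.82,0,0.42],[-1.75,0,0.68],[-1.62,0,0.94],[0,0,0]],"fingers":[1,1,1,1,1]}' 20
python3 go.py 0.569 0.109 0.168 -0.9
```

```text
time_s: 3.55
ee_pos: [0.5075, 0.1102, 0.1498]
orientation: [1.0, -0.006, 0.013, -0.002]
wrist_force: [-0.6, -0.4, -3.6]
opening: 0.145
t 3.55 pos [0.5075 0.1102 0.1498] F [-0.6 -0.4 -3.6] op mm 13.3 j7 -0.09
jaw deg -0.71 tilt z [ 0.0255  0.0029 -0.9997]
cm tool [ 6.19  0.03 -1.67] rotvec deg [-0.19 -1.46  0.19]
cm final axes [ 6.15  0.02 -1.82]
```

```bash
python3 -m jog '{"angular":[[0,-1,0],[0,-0.4,0],[0,0,0],[0,0,0],[0,0,0]],"translation":[[-1.56,0,1.06],[-1.36,0,1.28],[-1.16,0,1.48],[-0.92,0,1.63],[0,0,0]],"fingers":[1,1,1,1,1]}'
python3 go.py 0.445 0.109 0.052 -0.9
```

```text
time_s: 4.05
ee_pos: [0.4687, 0.111, 0.0985]
orientation: [1.0, -0.007, 0.01, -0.003]
wrist_force: [-1.4, 1.0, -2.5]
opening: 0.147
t 4.05 pos [0.4687 0.111  0.0985] F [-1.4  1.  -2.5] op mm 13.5 j7 -0.06
jaw deg -0.83 tilt z [ 0.02    0.006  -0.9998]
cm tool [-2.46  0.27  4.6 ] rotvec deg [-0.36 -1.14  0.08]
cm final axes [-2.37  0.24  4.65]
```

```bash
python3 -m jog '{"angular":[[0,-1,0],[0,0,0],[0,0,0],[0,0,0],[0,0,0]],"translation":[[-1.0,0,1.5],[-0.8,0,1.7],[-0.5,0,1.7],[-0.2,0,1],[0,0,0]],"fingers":[1,1,1,1,1]}'
python3 go.py 0.445 0.109 0.052 -0.9
```

```text
time_s: 4.55
ee_pos: [0.4597, 0.1127, 0.0452]
orientation: [1.0, -0.009, 0.013, -0.007]
wrist_force: [-3.0, -1.2, -3.1]
opening: 0.144
t 4.55 pos [0.4597 0.1127 0.0452] F [-3.  -1.2 -3.1] op mm 13.2 j7 -0.0
jaw deg -1.02 tilt z [ 0.0261  0.0128 -0.9996]
cm tool [-1.44  0.38 -0.72] rotvec deg [-0.76 -1.49 -0.11]
cm final axes [-1.46  0.39 -0.68]
```

```bash
python3 -c "
from h import *
s=arm.snapshot('side');save(s,'s2',(220,150,380,320),3.5)
W=pts(s)
m=(W[...,0]>.40)&(W[...,0]<.56)&(abs(W[...,1]-.108)<.14)&(abs(W[...,1]-.108)>.075)&(W[...,2]>.02)&(W[...,2]<.16)
P=W[m];
for lo in np.arange(.40,.56,.02):
  Q=P[(P[:,0]>lo)&(P[:,0]<lo+.02)]
  if len(Q):print(lo.round(2),len(Q),np.percentile(Q[:,2],[10,50,90]).round(3))
print(P[:,0].min())
"
```

```text
0.4 60 [0.024 0.029 0.033]
0.42 2 [0.028 0.03  0.033]
0.44 30 [0.053 0.057 0.061]
0.46 131 [0.051 0.055 0.06 ]
0.48 130 [0.049 0.053 0.057]
0.5 178 [0.047 0.051 0.055]
0.52 183 [0.046 0.05  0.054]
0.54 178 [0.044 0.048 0.052]
0.4003112605414997
```

View pics/s2.png

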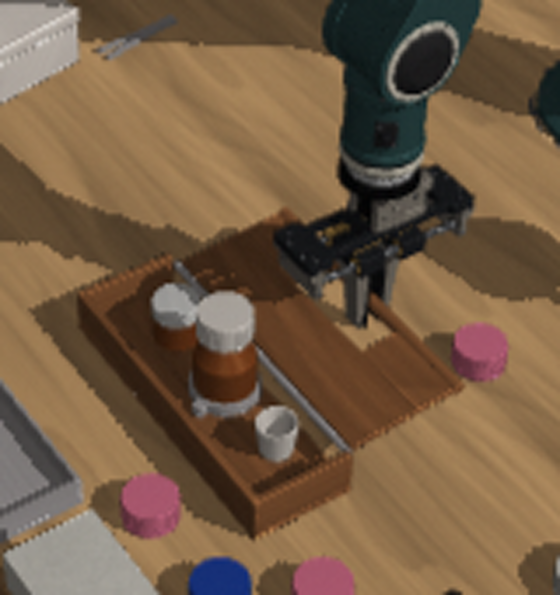

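The guard lies nearly level (slope about 0.088, so θ≈1.48). I'll push it firmly to the stop and measure again.

```bash
python3 -m jog '{"angular":[[0,0,0],[0,0,0],[0,0,0]],"translation":[[0,0,0.8],[0,0,0.8],[0,0,0.4]],"fingers":[1,1,1]}' 40
python3 go.py 0.445 0.109 0.052 -0.9
python3 -c "
from h import *
s=arm.snapshot('side')
W=pts(s)
m=(W[...,0]>.475)&(W[...,0]<.56)&(abs(W[...,1]-.108)<.14)&(abs(W[...,1]-.108)>.075)&(W[...,2]>.035)&(W[...,2]<.08)
P=W[m];print(len(P),np.polyfit(P[:,0],P[:,2],1))
"
```

```text
time_s: 4.9
ee_pos: [0.4599, 0.1138, 0.0342]
orientation: [1.0, -0.009, 0.01, -0.011]
wrist_force: [-15.5, -6.0, 54.8]
opening: 0.139
t 4.9 pos [0.4599 0.1138 0.0342] F [-15.5  -6.   54.8] op mm 12.7 j7 0.02
jaw deg -1.07 tilt z [ 0.0193  0.0217 -0.9996]
cm tool [-1.45  0.47 -1.81] rotvec deg [-1.26 -1.08 -0.16]
cm final axes [-1.48  0.51 -1.78]
697 [-0.06611927  0.08463553]
```

The slope is now 0.066, so θ≈1.50 and the guard is at its stop. I release within the slot and rise.

```bash
python3 -m jog '{"angular":[[0,0,0],[0,0,0],[0,0,0],[1.2,-1,0],[0,0,0],[0,0,0],[0,0,0],[0,0,0],[0,0,0]],"translation":[[0,0,0],[0,0,0],[0,0,0],[0,0,-1],[0,0,-3],[0,0,-4],[0,0,-5],[0,0,-3],[0,0,0]],"fingers":[0.3,0.3,0.3,0.3,0.3,0.3,-0.7,-0.7,-0.7]}'
python3 go.py 0.622 0.106 0.165 -0.9
python3 -c "
from h import *
s=arm.snapshot('side')
W=pts(s)
m=(W[...,0]>.475)&(W[...,0]<.56)&(abs(W[...,1]-.108)<.14)&(abs(W[...,1]-.108)>.075)&(W[...,2]>.035)&(W[...,2]<.08)
P=W[m];print(len(P),np.polyfit(P[:,0],P[:,2],1))
s=arm.snapshot('top')
W=pts(s);im=s['image'].astype(int)
c=(abs(W[...,0]-.622)<.05)&(abs(W[...,1]-.107)<.045)&(abs(W[...,2]-.1165)<.008)
P=W[c];print(len(P),cv2.minEnclosingCircle(P[:,:2].astype(np.float32)),np.median(P,0))
"
```

```text
time_s: 5.85
ee_pos: [0.4606, 0.1072, 0.1983]
orientation: [1.0, -0.009, -0.002, -0.021]
wrist_force: [0.0, -0.5, -0.0]
opening: 0.587
t 5.85 pos [0.4606 0.1072 0.1983] F [ 0.  -0.5 -0. ] op mm 54.0 j7 -0.13
jaw deg -1.02 tilt z [-0.0037  0.0422 -0.9991]
cm tool [16.16 -0.03  3.26] rotvec deg [-2.41  0.26 -0.13]
cm final axes [16.14 -0.13  3.33]
728 [-0.07738045  0.09051137]
237 ((0.6210606098175049, 0.10538746416568756), 0.02673215977847576) [0.61949997 0.10531506 0.11671382]
```

```bash
python3 -m jog '{"angular":[[-2.4,0,0],[0,0,0],[0,0,0],[0,0,0],[0,0,0],[0,0,0]],"translation":[[4,0,0],[4,0,0],[4,0,1],[4,0,1],[0.5,0,0.5],[0,0,0]],"fingers":[-1,-1,-1,-1,-1,-1]}'
python3 go.py 0.6212 0.106 0.108 -0.9
```

```text
time_s: 6.55
ee_pos: [0.62, 0.1042, 0.1512]
orientation: [1.0, -0.007, -0.017, 0.004]
wrist_force: [0.1, 0.1, -0.1]
opening: 1.003
t 6.55 pos [0.62   0.1042 0.1512] F [ 0.1  0.1 -0.1] op mm 92.2 j7 -0.01
jaw deg -0.79 tilt z [-0.0332 -0.0087 -0.9994]
cm tool [ 0.26 -0.22  4.31] rotvec deg [0.53 1.9  0.12]
cm final axes [ 0.12 -0.18  4.32]
```

```bash
python3 -m jog '{"angular":[[0.5,1.9,0],[0,0,0],[0,0,0]],"translation":[[0.1,-0.2,1],[0,0,0],[0,0,0]],"fingers":[-1,-1,-1]}'
python3 go.py 0.6212 0.106 0.108 -0.9
```

```text
time_s: 6.85
ee_pos: [0.616, 0.1058, 0.1375]
orientation: [1.0, -0.007, -0.004, 0.001]
wrist_force: [-0.0, -0.8, 1.1]
opening: 0.999
t 6.85 pos [0.616  0.1058 0.1375] F [-0.  -0.8  1.1] op mm 91.9 j7 -0.0
jaw deg -0.78 tilt z [-0.008  -0.0018 -1.    ]
cm tool [ 0.54 -0.03  2.94] rotvec deg [0.11 0.46 0.12]
cm final axes [ 0.52 -0.03  2.95]
```

```bash
python3 -m jog '{"angular":[[0,0.5,0],[0,0,0],[0,0,0],[0,0,0]],"translation":[[0.5,0,0],[0,0,1.4],[0,0,1.4],[0,0,0]],"fingers":[-1,-1,-1,-1]}'
python3 go.py 0.6212 0.106 0.108 -0.9
```

```text
time_s: 7.25
ee_pos: [0.621, 0.1065, 0.109]
orientation: [1.0, -0.006, 0.001, 0.0]
wrist_force: [-0.4, -0.0, -0.2]
opening: 0.995
t 7.25 pos [0.621  0.1065 0.109 ] F [-0.4 -0.  -0.2] op mm 91.6 j7 0.01
jaw deg -0.72 tilt z [ 2.4e-03 -6.0e-04 -1.0e+00]
cm tool [0.02 0.05 0.1 ] rotvec deg [ 0.03 -0.14  0.18]
cm final axes [0.02 0.05 0.1 ]
```

```bash
python3 -m jog '{"angular":[[0,0,0],[0,0,0],[0,0,0],[0,0,0],[0,0,0],[0,0,0]],"translation":[[0,0,0],[0,0,0],[0,0,0],[0,0,0],[0,0,0],[0,0,0]],"fingers":[1,1,1,1,1,1]}' 35
python3 go.py 0.6212 0.106 0.108 -0.9
python3 -c "
from h import *
save(arm.snapshot('side'),'s3',(210,110,370,300),3.1)"
```

```text
time_s: 7.85
ee_pos: [0.6214, 0.1063, 0.1091]
orientation: [1.0, -0.006, 0.001, 0.0]
wrist_force: [0.1, -0.5, 0.1]
opening: 0.561
t 7.85 pos [0.6214 0.1063 0.1091] F [ 0.1 -0.5  0.1] op mm 51.7 j7 0.01
jaw deg -0.74 tilt z [ 2.6e-03 -7.0e-04 -1.0e+00]
cm tool [-0.02  0.03  0.11] rotvec deg [ 0.04 -0.15  0.16]
cm final axes [-0.02  0.03  0.11]
```

View pics/s3.png

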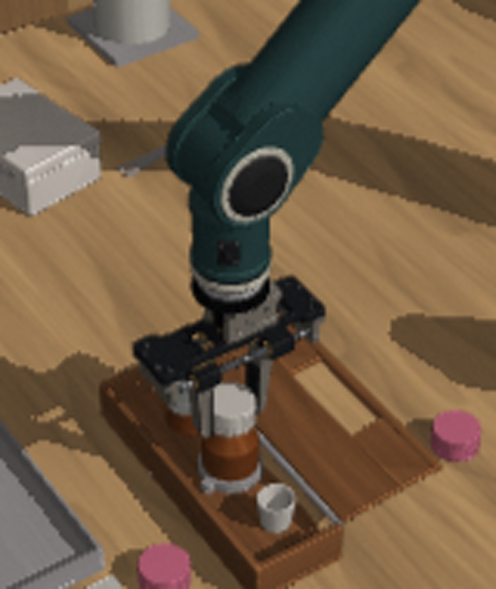

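The cap is gripped (51.7 mm, centred, no side force) and the guard is down. Now pressing.

```bash
python3 -m jog '{"angular":[[0,0,0],[0,0,0],[0,0,0]],"translation":[[0,0,0.4],[0,0,0.4],[0,0,0.1]],"fingers":[1,1,1]}' 45
python3 go.py 0.6212 0.106 0.1022 -0.9
```

```text
time_s: 8.2
ee_pos: [0.6216, 0.1064, 0.1025]
orientation: [1.0, -0.006, 0.001, -0.0]
wrist_force: [-4.1, -0.5, 8.8]
opening: 0.562
t 8.2 pos [0.6216 0.1064 0.1025] F [-4.1 -0.5  8.8] op mm 51.7 j7 0.02
jaw deg -0.73 tilt z [ 2.9e-03  7.0e-04 -1.0e+00]
cm tool [-0.04  0.04  0.03] rotvec deg [-0.04 -0.16  0.17]
cm final axes [-0.04  0.04  0.03]
```

```bash
python3 -m jog '{"angular":[[0,0,0],[0,0,-5],[0,0,-6],[0,0,0]],"translation":[[0,0,0.15],[0,0,0.05],[0,0,0.05],[0,0,0.05]],"fingers":[1,1,1,1]}'
python3 go.py 0.6215 0.1064 0.102 -0.9
```

```text
time_s: 8.6
ee_pos: [0.6222, 0.107, 0.104]
orientation: [0.996, 0.093, 0.002, -0.002]
wrist_force: [-3.1, -0.7, 6.0]
opening: 0.563
t 8.6 pos [0.6222 0.107  0.104 ] F [-3.1 -0.7  6. ] op mm 51.8 j7 0.19
jaw deg 10.72 tilt z [ 0.0039  0.0034 -1.    ]
cm tool [-0.08  0.05  0.2 ] rotvec deg [-0.18 -0.24 11.62]
cm final axes [-0.07  0.06  0.2 ]
```

```bash
python3 -m jog '{"angular":[[0,0,0],[0,0,-5],[0,0,-6]],"translation":[[0,0,0.35],[0,0,0.2],[0,0,0.15]],"fingers":[1,1,1]}'
python3 go.py 0.6215 0.1064 0.102 -0.9; python3 -c "
from h import *
print(arm.sense()['torque'])"
```

```text
time_s: 8.9
ee_pos: [0.6222, 0.1071, 0.101]
orientation: [0.982, 0.191, 0.002, -0.002]
wrist_force: [-5.3, -0.8, 11.7]
opening: 0.56
t 8.9 pos [0.6222 0.1071 0.101 ] F [-5.3 -0.8 11.7] op mm 51.6 j7 0.35
jaw deg 22.04 tilt z [ 0.0034  0.0051 -1.    ]
cm tool [-0.09  0.03 -0.1 ] rotvec deg [-0.25 -0.25 22.94]
cm final axes [-0.07  0.07 -0.1 ]
[-0.30562941  1.04373703 -0.017456  ]
```

```bash
python3 -m jog '{"angular":[[0,0,-6],[0,0,-6],[0,0,-6]],"translation":[[0,0,0.1],[0,0,0.12],[0,0,0.12]],"fingers":[1,1,1]}'
python3 go.py 0.6215 0.1064 0.102 -0.9
```

```text
time_s: 9.2
ee_pos: [0.6228, 0.1072, 0.1019]
orientation: [0.937, 0.348, 0.003, -0.002]
wrist_force: [-4.2, -0.5, 9.3]
opening: 0.561
t 9.2 pos [0.6228 0.1072 0.1019] F [-4.2 -0.5  9.3] op mm 51.6 j7 0.63
jaw deg 40.76 tilt z [ 0.0046  0.0068 -1.    ]
cm tool [-0.15 -0.02 -0.01] rotvec deg [-0.28 -0.39 41.66]
cm final axes [-0.12  0.08 -0.01]
```

```bash
python3 -m jog '{"angular":[[0,0,-6],[0,0,-6],[0,0,-6]],"translation":[[-0.05,0,0.17],[-0.05,0,0.15],[-0.05,0,0.15]],"fingers":[1,1,1]}'
python3 go.py 0.6215 0.1064 0.102 -0.9
```

```text
time_s: 9.5
ee_pos: [0.6231, 0.1074, 0.102]
orientation: [0.868, 0.496, 0.006, -0.002]
wrist_force: [-3.7, -0.8, 9.7]
opening: 0.564
t 9.5 pos [0.6231 0.1074 0.102 ] F [-3.7 -0.8  9.7] op mm 51.9 j7 0.91
jaw deg 59.52 tilt z [ 0.0079  0.0098 -0.9999]
cm tool [-0.16 -0.09 -0.01] rotvec deg [-0.28 -0.7  60.42]
cm final axes [-0.16  0.1  -0.  ]
```

```bash
python3 -m jog '{"angular":[[-0.2,-0.3,-6],[0,-0.3,-6],[0,0,-6],[0,0,-2]],"translation":[[-0.05,-0.05,0.15],[-0.05,-0.05,0.15],[-0.05,-0.1,0.15],[0,0,0.1]],"fingers":[1,1,1,1]}'
python3 go.py 0.6215 0.1064 0.102 79; python3 -c "
from h import *
print(arm.sense()['torque'])"
```

```text
time_s: 9.9
ee_pos: [0.6232, 0.1085, 0.1028]
orientation: [0.764, 0.646, 0.006, 0.003]
wrist_force: [-5.1, -0.1, 8.9]
opening: 0.558
t 9.9 pos [0.6232 0.1085 0.1028] F [-5.1 -0.1  8.9] op mm 51.4 j7 1.2
jaw deg 80.41 tilt z [ 0.0129  0.0024 -0.9999]
cm tool [-0.23 -0.13  0.08] rotvec deg [ 0.7  -0.27  1.41]
cm final axes [-0.23 -0.12  0.08]
[-0.10196886  1.13999304 -0.08797616]
```

The jaws turned 81° (1.41 rad) with almost no torque about z. Now easing up.

```bash
python3 -m jog '{"angular":[[0.4,-0.2,0],[0.3,0,0],[0,0,0]],"translation":[[-0.1,-0.1,-0.3],[-0.1,0,-0.4],[0,0,-0.3]],"fingers":[1,1,1]}'
python3 go.py 0.6215 0.1064 0.16 79
```

```text
time_s: 10.2
ee_pos: [0.623, 0.1076, 0.1146]
orientation: [0.763, 0.646, 0.002, -0.0]
wrist_force: [-0.3, -0.3, -1.2]
opening: 0.563
t 10.2 pos [0.623  0.1076 0.1146] F [-0.3 -0.3 -1.2] op mm 51.8 j7 1.21
jaw deg 80.47 tilt z [ 0.0031  0.0033 -1.    ]
cm tool [-0.12 -0.11 -4.54] rotvec deg [ 0.14 -0.22  1.47]
cm final axes [-0.14 -0.12 -4.54]
```

```bash
python3 -m jog '{"angular":[[0,-0.2,0],[0,0,0],[0,0,0],[0,0,0],[0,0,0],[0,0,0],[0,0,0]],"translation":[[0,0,-0.5],[0,0,-1],[0,0,-1.2],[0,0,-1.2],[0,0,-1.2],[0,0,-0.4],[0,0,0]],"fingers":[1,1,1,1,1,1,1]}'
python3 go.py 0.6215 0.1064 0.1706 79
```

```text
time_s: 10.9
ee_pos: [0.6232, 0.1072, 0.175]
orientation: [0.764, 0.646, 0.001, 0.002]
wrist_force: [0.6, -0.4, -0.9]
opening: 0.562
t 10.9 pos [0.6232 0.1072 0.175 ] F [ 0.6 -0.4 -0.9] op mm 51.7 j7 1.2
jaw deg 80.44 tilt z [ 4.3e-03 -7.0e-04 -1.0e+00]
cm tool [-0.11 -0.16  0.44] rotvec deg [ 0.25 -0.    1.44]
cm final axes [-0.12 -0.15  0.44]
```

```bash
python3 -m jog '{"angular":[[0.25,0,0],[0,0,0],[0,0,0],[0,0,0]],"translation":[[-0.1,-0.15,0.4],[0,0,0],[0,0,0],[0,0,0]],"fingers":[1,1,1,1]}'
python3 go.py 0.6215 0.1064 0.1706 79
python3 -c "
from h import *
s=arm.snapshot('side');save(s,'s4',(200,100,370,310),2.8)
W=pts(s);im=s['image'].astype(int)
m=(W[...,0]>.475)&(W[...,0]<.56)&(abs(W[...,1]-.108)<.14)&(abs(W[...,1]-.108)>.075)&(W[...,2]>.035)&(W[...,2]<.08)
P=W[m];print(np.polyfit(P[:,0],P[:,2],1))
c=(abs(W[...,0]-.622)<.035)&(abs(W[...,1]-.107)<.035)&(W[...,2]>.08)&(W[...,2]<.2)&(im.min(-1)>110)
v,u=np.where(c);print(len(u),u.min(),u.max(),v.min(),v.max());P=W[c];print(np.percentile(P[:,2],[2,10,50,90,98]).round(3))
"
```

```text
time_s: 11.3
ee_pos: [0.6205, 0.1062, 0.1693]
orientation: [0.764, 0.646, -0.001, -0.001]
wrist_force: [0.4, 0.4, -1.4]
opening: 0.566
t 11.3 pos [0.6205 0.1062 0.1693] F [ 0.4  0.4 -1.4] op mm 52.0 j7 1.2
jaw deg 80.43 tilt z [-2.8e-03 -4.0e-04 -1.0e+00]
cm tool [ 0.04  0.09 -0.13] rotvec deg [-0.15  0.05  1.43]
cm final axes [ 0.04  0.09 -0.13]
[-0.07464687  0.08910418]
23 277 284 220 226
[0.175 0.176 0.179 0.183 0.183]
```

View pics/s4.png

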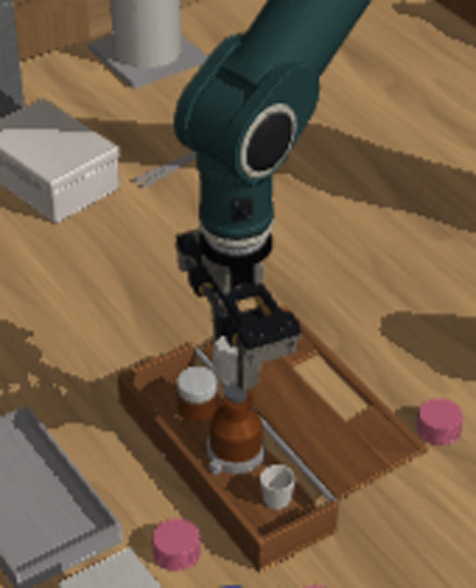

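The cap is in the gripper at crop (225,360). The jar neck below it (237,410) is open, the guard lies flat (slope 0.075), and the pot and eye cup are still in place. Handing in.

```bash
python3 -c "
from h import *
print(arm.hand_in())
s=arm.sense();print(s['time_s'],s['ee_pos'],s['opening'])"
```

```text
the job is handed in; nothing more can be done
None
the job is handed in; nothing more can be done
```

I folded the guard down, took the safety cap off the tall jar, and handed the job in at about 11.4 s with the cap still in the gripper. The hand-in gives no verdict, so these are my own last checks:

- **Guard:** it lies at about 1.49–1.50 rad, judged from its slope in the depth image, so it is at or within a hair of the stop. I pushed it onto the stop through the rail; the wrist force peaked at about 55 N, against the 120 N limit.
- **Cap:** I pressed it about 6–8 mm, turned it 81° (1.41 rad) anticlockwise and lifted it with no pulling force. On the first 11° the press sagged to about 5 mm. I pushed it back to about 8 mm and carried on, and the turning torque stayed near zero.
- **Finish:** the cap is held at 52 mm opening, level to within 0.2°. Its underside is about 4.9 cm above the mouth and centred to about 1 mm, assuming it did not slip in the jaws. The depth reading of the cap's top (about 0.18 m) agrees.
- **Other things:** in the last picture the pot, eye cup, tin and tweezers look undisturbed. I judged that by eye and did not measure it. The tape and dropper were outside that crop, and the arm stayed well above them.

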